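Snap the gas-trap covers shut

ROBOT

A 6-joint arm with a two-finger parallel gripper is mounted at the origin on the work surface. World frame = base frame: x ahead of the robot, y to its left, z up, the work surface at z = 0. Lengths are in mm, angles in rad, forces in N, time in s.
With the tool pointing down it reaches from about 350 to 875 mm from the base axis. Payload 4.2 kg.
Tool frame: the origin (TCP) lies midway between the tips of the shut fingers; the grasp point (between the pads) lies 19 mm behind it; z points along the fingers, y is the line along which they close (so a half turn about z gives the same grasp; the last joint's range is limited). The gripper opens to 85 mm and grips with 20 to 120 N. Pads are 22 mm wide; open, the fingers measure 114 mm over their backs; the gripper's body (76 mm by 85 mm) begins 54 mm behind the grasp point. The pads swing forward as they close: fully open they stand 13 mm farther back than shut.
Start: joints at [1.469, 0.385, 0.008, 0, -1.194, -0.259], TCP at [220.606, 584.749, 192.312] pointing down, gripper open.
Joint ranges: [-3.14, 3.14], [-1.21, 2.06], [-1.07, 1.41], [-3.16, 2.05], [-2.99, -0.16], [-3.1, 3.1]. Speed limits (rad/s): [2.79, 2.79, 3.14, 3.14, 3.14, 3.14].

INTERFACE

Orientations are given as a unit quaternion [x, y, z, w].
In Python, from bench import arm gives the robot as it stands.
- The arm moves only by the tool send_rows, never from a script. Its argument "targets" is a list of rows, each an object of numbers: "gripper": the gripper command: -1 is fully open, 1 is shut, values between are in proportion; "x", "y", "z": the shift along the tool's x, y, z in cm; "ax", "ay", "az": the turn, a rotation vector about the tool's x, y, z in degrees. A call has 1 to 5 rows; each row shifts and turns the commanded pose from where the row before left it, along the tool's axes as they then stand; what a row does not reach is not made up. A row lasts 1/12 s, in which the tool goes at most 41.7 mm and 7.16 degrees, less where a joint would pass 70% of its speed; a pose out of reach is approached as far as the arm can. A call is refused whole if a number of a shift passes 4.17 or a number of a turn 7.16, either way. A call with a gripper value outside its range is refused whole. The fingers move at their own pace and stop on an object; the grip force is fixed at half the most. Time passes only in rows, so rows that do not move let the fingers close. It gives the time, the measured TCP pose, the force, the opening and the grip force at its end, in the units of the state.
- arm.read_state(): the state, without advancing time (a new reading comes with each control period).
- arm.get_image(name): name is "scene" or "side" or "wrist"; returns (picture, depth): 400x640x3 uint8, red, green, blue; 400x640 float32, mm along the optical axis (not along the pixel's ray), 0 where there is no reading.
- arm.camera_model(name): a dict with "fx", "fy", "cx", "cy" (pixels), "cam_to_world" (4x4, takes a point from camera to world coordinates). Camera axes: x right, y down, z forward; pixel columns grow to the right and rows downward; lengths in mm; the calibration is good to about 2 mm. A picture is of the moment at which its call begins: read the wrist's pose just before it. camera_model takes no time and is no camera call; for the wrist camera it gives the pose at the moment of the call.
- arm.job_done(): hands the job in; it is judged then, once.
Trained networks look in the newest picture that a camera, given by its name, has taken for a name from the list of things; names that differ only in an ending like _2 or _b are one class to them, and where a whole thing is asked for, a point or a joint stands for the part that bears it (a point fixed in the world has none). Each returns a list of dicts, best first, with "score" (0 to 1); they miss things now and then, are a little off and sometimes report something else, mostly with a low value. They report only what shows in the picture. A call takes as long as a camera call.
- arm.boxes_of(camera, thing): "rect" ([left, top, width, height] in pixels, round what is visible of it).
The state is a dict: "clock": time; "joints": joint angles; "joint_vel": joint speeds; "joint_efforts": joint torques, N m; "position": TCP position; "ee_rot": TCP orientation; "contact_force": force on the tool from outside, world axes, zero at the start; "wrist_torque": the same for the moment, N m; "gripper_width": finger opening in mm; "grasp_force": force on a finger pad.
Only numpy, scipy, OpenCV 4.12 (cv2) and the standard library are available. Lean on these libraries where they do the work, as an engineer would, in place of code of your own. Each camera call takes 0.05 s, during which the arm holds its last target. There are 200 camera calls.

TASK

The blue covers of the three gas traps on the analyser's purge manifold have been left open or only half caught. Close all three, pressing each down through both clicks of its catch until it is home on its stop and stays shut by itself, firmly but without forcing it, and do not disturb the wash bottle, the beaker or the brush.

Things in the scene. Friction and masses are not known exactly. Their poses are not given: they have to be found in the camera images.
- manifold: bare aluminium plate 150 x 320 x 12 mm, bolted down at a random place and angle, carrying the three traps side by side 95 mm apart along its y, in random order; origin at the centre of its underside; its z is up, its x points away from the robot (the traps' front faces its -x). A copper tube runs along its rear edge
- trap_a: fixed grey open-topped box 100 (x) x 64 (y) x 61 mm high with an amber tube inside, on the manifold plate, axes alike; origin: centre of its underside. Behind its front wall a sprung two-click catch and black rubber end stops, set 0 to 8 mm higher from trap to trap (not in the poses; to be felt): clicks take 6 to 16 N at the pad, then the cover drops about 5 mm onto the stops
- cover_a (a joint): angle (rad) of the blue cover of trap_a: 94 mm long from hinge, 58 wide, 6 thick, underside in the hinge plane; grows as the free edge rises, stop at 1.75; a stiff damped hinge holds it where left above 0.45. Clicked home it rests at 0 to 0.1, as its stops are set; half caught, 0.145 above that. Starts wide open (1.1 to 1.65). Pushing it with over 40 N breaks it
- cover_a_pad (a point): centre of the top of the yellow press pad (12 x 32 mm, 3 mm proud of the cover), 84 mm from the hinge near the cover's free edge; moves and turns with the cover, its x along the cover towards the hinge, its z out of the cover's outer face; 71 mm above the trap's underside at cover angle 0
- cover_a_hinge (a point): point on the cover's hinge axis, at the middle of its width, at the rear top edge of the trap: 45 mm behind and 62 mm above the trap's origin; axes as the trap, the hinge runs along y
- trap_b: fixed grey open-topped box 100 (x) x 64 (y) x 61 mm high with an amber tube inside, on the manifold plate, axes alike; origin: centre of its underside. Behind its front wall a sprung two-click catch and black rubber end stops, set 0 to 8 mm higher from trap to trap (not in the poses; to be felt): clicks take 6 to 16 N at the pad, then the cover drops about 5 mm onto the stops
- cover_b (a joint): angle (rad) of the blue cover of trap_b: 94 mm long from hinge, 58 wide, 6 thick, underside in the hinge plane; grows as the free edge rises, stop at 1.75; a stiff damped hinge holds it where left above 0.45. Clicked home it rests at 0 to 0.1, as its stops are set; half caught, 0.145 above that. Starts part open (0.5 to 0.85). Pushing it with over 40 N breaks it
- cover_b_pad (a point): centre of the top of the yellow press pad (12 x 32 mm, 3 mm proud of the cover), 84 mm from the hinge near the cover's free edge; moves and turns with the cover, its x along the cover towards the hinge, its z out of the cover's outer face; 71 mm above the trap's underside at cover angle 0
- cover_b_hinge (a point): point on the cover's hinge axis, at the middle of its width, at the rear top edge of the trap: 45 mm behind and 62 mm above the trap's origin; axes as the trap, the hinge runs along y
- trap_c: fixed grey open-topped box 100 (x) x 64 (y) x 61 mm high with an amber tube inside, on the manifold plate, axes alike; origin: centre of its underside. Behind its front wall a sprung two-click catch and black rubber end stops, set 0 to 8 mm higher from trap to trap (not in the poses; to be felt): clicks take 6 to 16 N at the pad, then the cover drops about 5 mm onto the stops
- cover_c (a joint): angle (rad) of the blue cover of trap_c: 94 mm long from hinge, 58 wide, 6 thick, underside in the hinge plane; grows as the free edge rises, stop at 1.75; a stiff damped hinge holds it where left above 0.45. Clicked home it rests at 0 to 0.1, as its stops are set; half caught, 0.145 above that. Starts half caught (about 0.2), looking nearly shut. Pushing it with over 40 N breaks it
- cover_c_pad (a point): centre of the top of the yellow press pad (12 x 32 mm, 3 mm proud of the cover), 84 mm from the hinge near the cover's free edge; moves and turns with the cover, its x along the cover towards the hinge, its z out of the cover's outer face; 71 mm above the trap's underside at cover angle 0
- cover_c_hinge (a point): point on the cover's hinge axis, at the middle of its width, at the rear top edge of the trap: 45 mm behind and 62 mm above the trap's origin; axes as the trap, the hinge runs along y
- wash_bottle: white wash bottle with blue cap, 64 mm across, 170 mm tall, loose, upright beside the +y end of the manifold; origin at the centre of its underside. Leave alone
- beaker: grey plastic beaker, 68 mm across, 85 mm tall, loose, beside the -y end of the manifold; origin at the centre of its underside. Leave alone
- brush: flat cleaning brush 190 mm long, lying loose on the table in front of the manifold; origin under its middle. Leave alone
- tray: grey tray 110 x 170 x 28 mm of black crucibles, fixed on the table behind the manifold, not part of the job; origin at the centre of its underside

How it is judged:
By the outcome, as a careful person would: the job done as asked, in the order asked, and still so for the second after the job is handed in, with the robot touching nothing.
It also fails if it takes over 64 s, if anything falls off the work surface, if the arm or the gripper's body presses on something with over 40 N, if the wrist force passes 120 N, or if a joint passes its speed limit or range.

## Working session

There is one attempt and no reset: what is moved stays moved. The work goes in short steps, Python scripts to look and compute and a tool call to move; the robot and the scene stay as the last step left them, time stands still between calls to the robot, and variables do not carry over. Pictures are saved under pics/ and viewed, at most 10 in all, crops included, and the job is handed in when it is done.

Besides the shell and the picture viewer there is one more tool, called after ">>>" as name([rows], argument=value, ...), one row to a line, values as JSON. send_rows: Moves the arm, as the interface text tells. Its arguments: {"type":"object","properties":{"targets":{"type":"array"}},"required":["targets"]}

```bash
mkdir -p pics
cat > h.py <<'E'
from bench import arm
import numpy as np, cv2
from scipy.spatial.transform import Rotation as R
def snap(n):
    M=arm.camera_model(n); im,d=arm.get_image(n); return im,d,M
def cloud(d,M):
    v,u=np.mgrid[:d.shape[0],:d.shape[1]]
    T=np.array(M["cam_to_world"])
    p=np.stack([(u-M["cx"])/M["fx"]*d,(v-M["cy"])/M["fy"]*d,d],-1)
    w=p@T[:3,:3].T+T[:3,3]; w[d==0]=np.nan; return w
E
python3 - <<'E'
from h import *
print(arm.read_state())
for n in["scene","side"]:
    im,d,M=snap(n); cv2.imwrite(f"pics/{n}0.png",im[...,::-1]); np.savez(f"{n}0.npz",im=im,w=cloud(d,M)); print(n,np.round(M["cam_to_world"],2).tolist(),M["fx"])
E
```

```text
{'clock': 0.0, 'joints': array([ 1.46864647e+00,  3.85531856e-01,  6.61199035e-03, -5.00528427e-04,
       -1.19401907e+00, -2.58589538e-01]), 'joint_vel': array([ 0.00082165, -0.00056318,  0.00126267, -0.00021198,  0.00227229,
        0.00044502]), 'joint_efforts': array([ 5.63470658e-04, -3.92281079e+01,  1.88400882e+01,  4.18611601e+00,
       -4.57308037e-03,  1.80741907e-06]), 'position': array([220.35752395, 584.13488708, 191.23096162]), 'ee_rot': array([ 9.83760280e-01, -1.79484008e-01, -1.48187545e-04,  1.08620608e-03]), 'contact_force': array([ 0.56016148, -0.02891906,  0.74790283]), 'wrist_torque': array([0.00026473, 0.04873873, 0.01974273]), 'grasp_force': 0.0, 'gripper_width': 85.52127528642323}
scene [[-0.39, 0.53, -0.75, 1338.25], [0.92, 0.2, -0.33, 374.84], [-0.02, -0.82, -0.57, 626.64], [0.0, 0.0, 0.0, 1.0]] 489.5684317581029
side [[0.94, -0.2, 0.27, 362.15], [-0.33, -0.58, 0.74, -629.78], [0.01, -0.79, -0.62, 636.71], [0.0, 0.0, 0.0, 1.0]] 442.61283196436057
```

View pics/scene0.png

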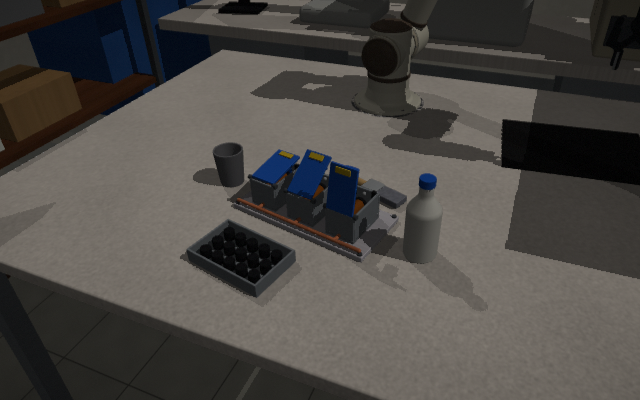

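View pics/side0.png

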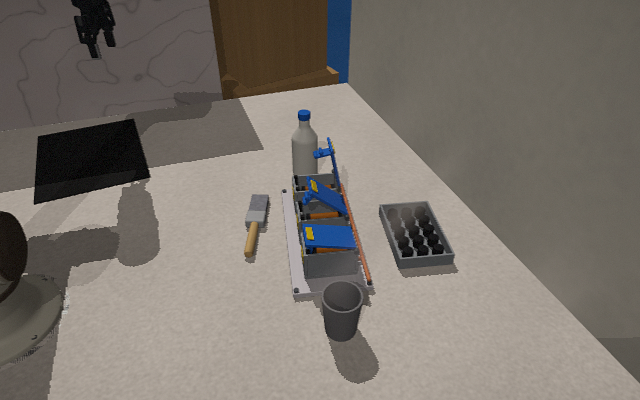

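The scene view shows the half-caught cover C at about (275,165), the part-open B at (310,172) and the wide-open A at (343,188). The beaker is at (230,165), the bottle at (422,220), and the brush is in front of the manifold.

Run:
```python
from h import *
for n,roi in[("scene",(140,225,240,375)),("side",(130,260,290,365))]:
    z=np.load(n+"0.npz"); im,w=z["im"],z["w"]
    hsv=cv2.cvtColor(im,cv2.COLOR_RGB2HSV); m=np.zeros(im.shape[:2],bool); m[roi[0]:roi[1],roi[2]:roi[3]]=1
    H,S,V=cv2.split(hsv)
    for name,c in[("yellow",(H>20)&(H<34)&(S>150)&(V>90)),("blue",(H>105)&(H<125)&(S>150)&(V>60)),("copper",(H<14)&(S>110)&(V>80))]:
        k,l,st,ce=cv2.connectedComponentsWithStats((c&m).astype(np.uint8))
        for i in range(1,k):
            if st[i,4]<25: continue
            p=w[(l==i)]; p=p[~np.isnan(p[:,0])]
            if len(p)<10: continue
            q=np.median(p,0); u,s,vt=np.linalg.svd(p[np.linalg.norm(p-q,axis=1)<70]-q,full_matrices=False)
            print(n,name,st[i],np.round(ce[i]),"med",np.round(q),"ax0",np.round(vt[0],2),"nrm",np.round(vt[2],3),"min",np.round(p.min(0)),"max",np.round(p.max(0)))
```

```text
scene yellow [280 151  13   7  41] [286. 154.] med [544. -64.  98.] ax0 [0.25 0.97 0.03] nrm [-0.064 -0.009  0.998] min [538. -79.  95.] max [551. -49. 100.]
scene yellow [309 153  15   8  61] [316. 156.] med [582.  25. 132.] ax0 [0.2  0.98 0.03] nrm [-0.574  0.14  -0.807] min [575.   8. 128.] max [588.  40. 137.]
scene blue [252 150  47  34 737] [275. 168.] med [585. -70.  87.] ax0 [ 0.95 -0.26 -0.19] nrm [ 0.185 -0.023  0.982] min [ 529. -108.   77.] max [629. -36.  97.]
scene blue [287 150  44  45 995] [308. 175.] med [612.  19. 105.] ax0 [ 0.7  -0.37 -0.61] nrm [ 0.611 -0.122  0.782] min [567. -17.  78.] max [643.  55. 137.]
scene blue [332 162  27  55  99] [352. 181.] med [654. 133. 152.] ax0 [ 0.26  0.24 -0.94] nrm [ 0.915 -0.371  0.162] min [617.  82.  77.] max [670. 137. 168.]
scene copper [240 198  62  27 155] [270. 211.] med [651. -56.  23.] ax0 [ 0.2   0.98 -0.  ] nrm [-0.086  0.018  0.996] min [ 631. -135.   20.] max [668.  24.  26.]
side yellow [311 180   6  12  41] [314. 186.] med [581.  21. 135.] ax0 [-0.18 -0.98 -0.02] nrm [ 0.599 -0.123  0.791] min [575.   8. 130.] max [587.  38. 138.]
side yellow [306 227   7  13  72] [309. 233.] med [542. -67.  99.] ax0 [0.23 0.97 0.01] nrm [ 0.216 -0.064  0.974] min [534. -81.  96.] max [550. -49. 101.]
side blue [313 138  27  48 236] [327. 156.] med [640. 102. 148.] ax0 [-0.29  0.54  0.79] nrm [ 0.707  0.677 -0.203] min [611.  75.  80.] max [657. 131. 168.]
side blue [302 176  46  39 668] [325. 197.] med [602.  14. 109.] ax0 [ 0.85 -0.17 -0.5 ] nrm [-0.494  0.092 -0.865] min [558. -16.  51.] max [645. 144. 138.]
side blue [ 302  224   54   29 1046] [329. 236.] med [578. -77.  88.] ax0 [ 0.98 -0.1  -0.16] nrm [-0.153  0.049 -0.987] min [ 526. -108.   54.] max [628.  -1. 100.]
side copper [340 183  24  77 216] [352. 222.] med [662.  12.  24.] ax0 [ 0.21  0.98 -0.02] nrm [-0.935  0.195 -0.295] min [628. -94.  13.] max [693. 153.  80.]
```

>>> send_rows([
  {"gripper": 1,"z": -2.5,"az": -4.75},
  {"gripper": 1,"z": -2.5,"az": -4.75},
  {"gripper": 1},
])

```text
$.targets[0]: bad value
```

```bash
cat >> h.py <<'E'
yaw=-0.195; X=np.array([np.cos(yaw),np.sin(yaw),0]); Y=np.array([-X[1],X[0],0])
HG={"a":np.array([658.5,104,74]),"b":np.array([640,11,74]),"c":np.array([622,-82,74])}
def rel(k):
    s=arm.read_state(); r=R.from_quat(s["ee_rot"]).as_matrix(); d=s["position"]-HG[k]
    print("t",round(s["clock"],2),"rel",k,np.round([d@X,d@Y,d[2]],1),"toolx",np.round(r[:,0],3),"toolz",np.round(r[:,2],3),"F",np.round(s["contact_force"],1),"w",s["gripper_width"])
E
python3 - <<'E'
from h import *
rel("a")
w=np.load("scene0.npz")["w"]
print("bottle cap",np.nanmedian(w[178:186,422:434].reshape(-1,3),0),"body",np.nanmedian(w[225:240,415:430].reshape(-1,3),0))
w=np.load("side0.npz")["w"];print("A edge",w[140:160:3,328:338:3].round().reshape(-1,3).tolist())
E
```

```text
t 0.1 rel a [-522.8  386.2  117.3] toolx [ 0.936 -0.353  0.   ] toolz [-0.001 -0.002 -1.   ] F [ 0.8 -0.4  0.6] w 85.27313508835235
bottle cap [646.22047801 258.01242955 168.27583212] body [665.64976655 261.62845298  74.2893599 ]
A edge [[647.0, 124.0, 166.0], [755.0, 385.0, 1.0], [765.0, 388.0, -2.0], [774.0, 386.0, -3.0], [645.0, 117.0, 163.0], [648.0, 109.0, 167.0], [759.0, 372.0, -2.0], [766.0, 366.0, -0.0], [737.0, 359.0, -0.0], [644.0, 98.0, 166.0], [753.0, 355.0, -1.0], [760.0, 352.0, -1.0], [644.0, 115.0, 149.0], [641.0, 88.0, 166.0], [648.0, 91.0, 163.0], [754.0, 334.0, 1.0], [640.0, 104.0, 149.0], [638.0, 80.0, 164.0], [649.0, 92.0, 155.0], [749.0, 323.0, -1.0], [638.0, 98.0, 146.0], [644.0, 96.0, 146.0], [644.0, 80.0, 155.0], [744.0, 310.0, -2.0], [715.0, 302.0, -0.0], [656.0, 128.0, 117.0], [644.0, 79.0, 149.0], [739.0, 295.0, -1.0]]
```

>>> send_rows([
  {"gripper": 1,"x": 0,"y": 0,"z": -2.5,"ax": 0,"ay": 0,"az": -4.75},
  {"gripper": 1,"x": 0,"y": 0,"z": -2.5,"ax": 0,"ay": 0,"az": -4.75},
  {"gripper": 1,"x": 1.5,"y": 1,"z": 0,"ax": 0,"ay": 0,"az": 0},
])

```text
clock: 0.35
position: [233.4, 575.7, 247.0]
ee_rot: [0.996, -0.095, 0.001, -0.004]
contact_force: [0.5, 0.7, 0.5]
gripper_width: 51.8
grasp_force: 0.0
```

```bash
python3 -c "
from h import *
rel('a')"
```

```text
t 0.35 rel a [-508.5  380.4  173. ] toolx [ 0.982 -0.188  0.002] toolz [ 0.003  0.009 -1.   ] F [0.5 0.7 0.5] w 51.76689782385685
```

>>> send_rows([
  {"gripper": 1,"x": 3.3,"y": 2.25,"z": 0,"ax": 0,"ay": 0,"az": 0},
  {"gripper": 1,"x": 3.3,"y": 2.25,"z": 0,"ax": 0,"ay": 0,"az": 0},
  {"gripper": 1,"x": 3.3,"y": 2.25,"z": 0,"ax": 0,"ay": 0,"az": 0},
  {"gripper": 1,"x": 3.3,"y": 2.25,"z": 0,"ax": 0,"ay": 0,"az": 0},
  {"gripper": 1,"x": 3.3,"y": 2.25,"z": 0,"ax": 0,"ay": 0,"az": 0},
])

```text
clock: 0.77
position: [374.2, 427.9, 242.0]
ee_rot: [0.995, -0.097, -0.0, 0.0]
contact_force: [0.1, 0.4, -0.1]
gripper_width: -0.2
grasp_force: 0.0
```

>>> send_rows([
  {"gripper": 1,"x": 3.3,"y": 2.25,"z": 0,"ax": 0,"ay": 0,"az": 0},
  {"gripper": 1,"x": 3.3,"y": 2.25,"z": 0,"ax": 0,"ay": 0,"az": 0},
  {"gripper": 1,"x": 3.3,"y": 2.25,"z": 0,"ax": 0,"ay": 0,"az": 0},
  {"gripper": 1,"x": 3.3,"y": 2.25,"z": 0,"ax": 0,"ay": 0,"az": 0},
  {"gripper": 1,"x": 3.3,"y": 2.25,"z": 0,"ax": 0,"ay": 0,"az": 0},
])

```text
clock: 1.18
position: [514.4, 285.5, 242.0]
ee_rot: [0.995, -0.097, -0.0, 0.0]
contact_force: [0.7, 0.2, 0.5]
gripper_width: -0.2
grasp_force: 0.0
```

>>> send_rows([
  {"gripper": 1,"x": 3.3,"y": 2.25,"z": 0,"ax": 0,"ay": 0,"az": 0},
  {"gripper": 1,"x": 3.3,"y": 2.25,"z": 0,"ax": 0,"ay": 0,"az": 0},
  {"gripper": 1,"x": 3.3,"y": 2.25,"z": 0,"ax": 0,"ay": 0,"az": 0},
  {"gripper": 1,"x": 3.3,"y": 2.25,"z": 0,"ax": 0,"ay": 0,"az": 0},
  {"gripper": 1,"x": 3.3,"y": 2.25,"z": 0,"ax": 0,"ay": 0,"az": 0},
])

```text
clock: 1.6
position: [654.5, 143.2, 241.8]
ee_rot: [0.995, -0.098, -0.0, 0.0]
contact_force: [0.3, 2.0, 0.5]
gripper_width: 0.0
grasp_force: 0.0
```

```bash
python3 -c "
from h import *
rel('a')"
```

```text
t 1.6 rel a [-11.6  37.6 167.8] toolx [ 0.981 -0.194 -0.001] toolz [-0.001 -0.    -1.   ] F [0.3 2.  0.5] w 0.03918325134924158
```

>>> send_rows([
  {"gripper": 1,"x": 2.6,"y": 1.7,"z": 0,"ax": 0,"ay": 0,"az": 0},
  {"gripper": 1,"x": 2.6,"y": 1.7,"z": 0,"ax": 0,"ay": 0,"az": 0},
  {"gripper": 1,"x": 0,"y": 0,"z": 3,"ax": 0,"ay": 0,"az": 0},
  {"gripper": 1,"x": 0,"y": 0,"z": 3,"ax": 0,"ay": 0,"az": 0},
  {"gripper": 1,"x": 0,"y": 0,"z": 2.8,"ax": 0,"ay": 0,"az": 0},
])

```text
clock: 2.02
position: [697.9, 100.5, 152.2]
ee_rot: [0.995, -0.099, -0.0, -0.0]
contact_force: [0.2, 0.4, -1.1]
gripper_width: 0.3
grasp_force: 0.0
```

```bash
python3 -c "
from h import *
rel('a')
im,d,M=snap('side'); cv2.imwrite('pics/s1.png',cv2.resize(im[80:300,220:460],None,fx=2.5,fy=2.5)[...,::-1]); rel('a')"
```

```text
t 2.02 rel a [39.4  4.2 78.2] toolx [ 0.981 -0.196 -0.001] toolz [-0.001  0.    -1.   ] F [ 0.2  0.4 -1.1] w 0.2710825015205532
t 2.07 rel a [35.2  3.2 70.6] toolx [ 0.98  -0.197 -0.013] toolz [-0.014 -0.001 -1.   ] F [-2.6  0.8 -6.1] w -0.028553699066410976
```

View pics/s1.png

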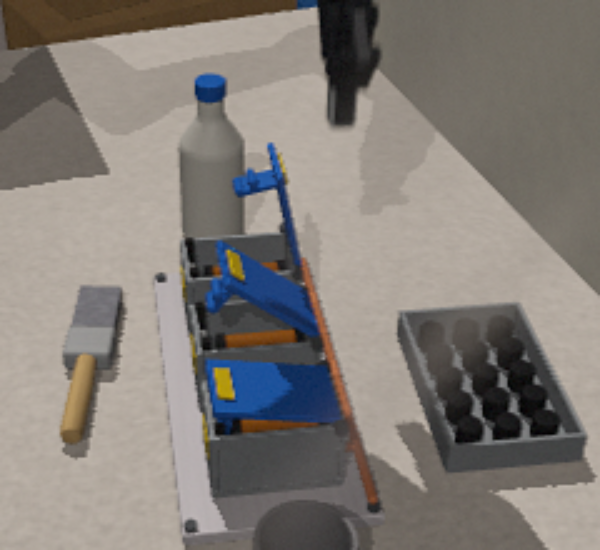

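The shut fingers are behind cover A with space around them, and the picture matches the geometry. Next I push towards -x along the arc.

>>> send_rows([
  {"gripper": 1,"x": -1,"y": 0.3,"z": 0,"ax": 0,"ay": 0,"az": 0},
  {"gripper": 1,"x": -1,"y": 0,"z": -0.3,"ax": 0,"ay": 0,"az": 0},
  {"gripper": 1,"x": -0.7,"y": 0,"z": 0,"ax": 0,"ay": 0,"az": 0},
  {"gripper": 1,"x": 0,"y": 0,"z": 0,"ax": 0,"ay": 0,"az": 0},
])

```text
clock: 2.4
position: [670.4, 104.6, 159.5]
ee_rot: [0.995, -0.097, 0.001, -0.001]
contact_force: [0.1, -0.0, -0.2]
gripper_width: -0.3
grasp_force: 0.0
```

```bash
python3 -c "
from h import *
rel('a')"
```

```text
t 2.4 rel a [11.6  2.9 85.5] toolx [ 0.981 -0.193  0.002] toolz [ 0.002  0.001 -1.   ] F [ 0.1 -0.  -0.2] w -0.28764074312309684
```

>>> send_rows([
  {"gripper": 1,"x": -0.4,"y": 0.1,"z": 0.1,"ax": 0,"ay": 0,"az": 0},
  {"gripper": 1,"x": -0.4,"y": 0.1,"z": 0.1,"ax": 0,"ay": 0,"az": 0},
  {"gripper": 1,"x": -0.4,"y": 0,"z": 0.1,"ax": 0,"ay": 0,"az": 0},
  {"gripper": 1,"x": -0.4,"y": 0,"z": 0.1,"ax": 0,"ay": 0,"az": 0},
  {"gripper": 1,"x": -0.4,"y": 0,"z": 0.1,"ax": 0,"ay": 0,"az": 0},
])

```text
clock: 2.82
position: [650.6, 105.8, 152.2]
ee_rot: [0.995, -0.097, -0.0, 0.0]
contact_force: [-0.2, 1.2, 0.9]
gripper_width: -0.2
grasp_force: 0.0
```

```bash
python3 -c "
from h import *
rel('a')"
```

```text
t 2.82 rel a [-8.1  0.3 78.2] toolx [ 0.981 -0.194 -0.   ] toolz [-0. -0. -1.] F [-0.2  1.2  0.9] w -0.18277433167749305
```

>>> send_rows([
  {"gripper": 1,"x": -0.4,"y": 0,"z": 0.05,"ax": 0,"ay": 0,"az": 0},
  {"gripper": 1,"x": -0.4,"y": 0,"z": 0.05,"ax": 0,"ay": 0,"az": 0},
  {"gripper": 1,"x": -0.4,"y": 0,"z": 0.1,"ax": 0,"ay": 0,"az": 0},
  {"gripper": 1,"x": -0.4,"y": 0,"z": 0.1,"ax": 0,"ay": 0,"az": 0},
])

```text
clock: 3.15
position: [634.9, 109.0, 149.3]
ee_rot: [0.995, -0.097, 0.0, -0.0]
contact_force: [0.1, -1.2, -0.5]
gripper_width: 0.3
grasp_force: 0.0
```

```bash
python3 -c "
from h import *
rel('a')"
```

```text
t 3.15 rel a [-24.1   0.3  75.3] toolx [ 0.981 -0.194  0.   ] toolz [ 0.  0. -1.] F [ 0.1 -1.2 -0.5] w 0.316166418504944
```

```bash
python3 -c "
from h import *
im,d,M=snap('side'); cv2.imwrite('pics/s2.png',cv2.resize(im[100:280,260:420],None,fx=3.3,fy=3.3)[...,::-1]); rel('a')"
```

```text
t 3.2 rel a [-25.    0.2  75.1] toolx [ 0.981 -0.194 -0.001] toolz [-0.001  0.    -1.   ] F [-1.3 -0.1 -0.8] w -0.2250157103890884
```

View pics/s2.png

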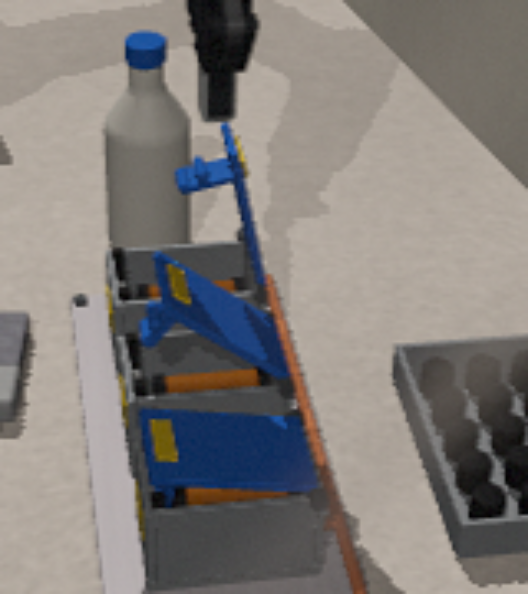

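The finger tip shows at about (218,118) of the crop, above and left of cover A's top edge at (228,128), and the cover hasn't moved. I'll compare the real finger position with the state.

```bash
python3 -c "
from h import *
for n in ['side','scene']:
    im,d,M=snap(n); w=cloud(d,M); T=np.linalg.inv(np.array(M['cam_to_world']))
    def proj(p):
        q=T[:3,:3]@p+T[:3,3]; return np.round([M['fx']*q[0]/q[2]+M['cx'],M['fy']*q[1]/q[2]+M['cy'],q[2]],1)
    p=arm.read_state()['position']; print(n,'tcp',p.round(),proj(p),'hingeA',proj(HG['a']))
    if n=='side':
        for v in range(122,150,3): print(v,[(u,w[v,u].round().tolist()) for u in range(322,342,4)])
    else: cv2.imwrite('pics/c3.png',cv2.resize(im[80:270,220:440],None,fx=3,fy=3)[...,::-1])
"
```

```text
side tcp [635. 109. 149.] [324.7 151.4 920.2] hingeA [335.3 180.1 969.4]
122 [(322, [619.0, 84.0, 233.0]), (326, [630.0, 92.0, 227.0]), (330, [642.0, 100.0, 220.0]), (334, [801.0, 481.0, 1.0]), (338, [813.0, 481.0, -1.0])]
125 [(322, [627.0, 106.0, 214.0]), (326, [632.0, 97.0, 217.0]), (330, [642.0, 101.0, 213.0]), (334, [795.0, 467.0, -1.0]), (338, [808.0, 466.0, -2.0])]
128 [(322, [627.0, 106.0, 207.0]), (326, [632.0, 96.0, 211.0]), (330, [642.0, 101.0, 207.0]), (334, [789.0, 451.0, -2.0]), (338, [801.0, 449.0, -2.0])]
131 [(322, [626.0, 103.0, 202.0]), (326, [634.0, 102.0, 201.0]), (330, [642.0, 101.0, 200.0]), (334, [783.0, 434.0, -1.0]), (338, [794.0, 431.0, -2.0])]
134 [(322, [627.0, 104.0, 195.0]), (326, [632.0, 94.0, 199.0]), (330, [643.0, 101.0, 193.0]), (334, [776.0, 416.0, -1.0]), (338, [786.0, 411.0, 0.0])]
137 [(322, [740.0, 417.0, -4.0]), (326, [747.0, 405.0, 1.0]), (330, [760.0, 407.0, -2.0]), (334, [770.0, 400.0, -0.0]), (338, [782.0, 400.0, -2.0])]
140 [(322, [732.0, 395.0, -0.0]), (326, [742.0, 390.0, 1.0]), (330, [650.0, 119.0, 168.0]), (334, [765.0, 387.0, -2.0]), (338, [774.0, 380.0, 0.0])]
143 [(322, [725.0, 378.0, 1.0]), (326, [737.0, 376.0, -0.0]), (330, [646.0, 108.0, 168.0]), (334, [758.0, 370.0, -1.0]), (338, [768.0, 364.0, 0.0])]
146 [(322, [721.0, 365.0, -0.0]), (326, [732.0, 362.0, -1.0]), (330, [642.0, 98.0, 167.0]), (334, [753.0, 355.0, -1.0]), (338, [763.0, 350.0, -0.0])]
149 [(322, [634.0, 123.0, 147.0]), (326, [640.0, 117.0, 149.0]), (330, [638.0, 88.0, 167.0]), (334, [649.0, 94.0, 161.0]), (338, [758.0, 339.0, -3.0])]
scene tcp [635. 109. 149.] [346.7 170.5 889. ] hingeA [339.7 210.4 915.7]
```

View pics/c3.png

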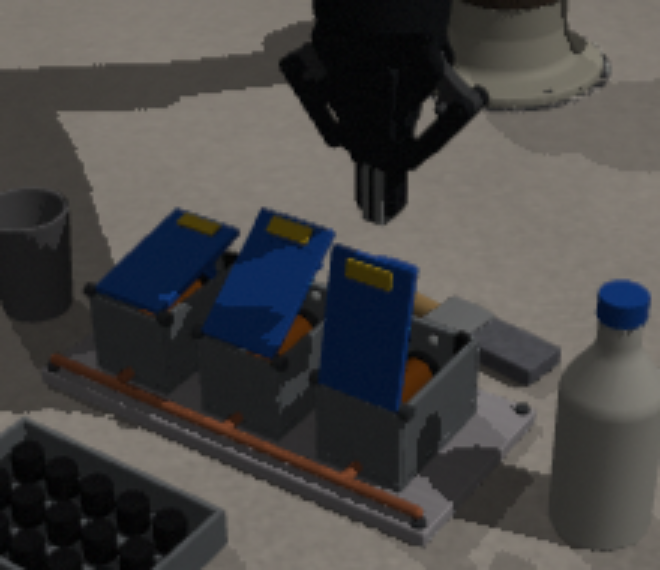

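The images show the fingertips at z≈188, while the state reports 149. In both views the real tips are about 39 mm higher than reported, and XY agrees. I'll go back behind the cover and lower by that much.

>>> send_rows([
  {"gripper": 1,"x": 2,"y": 0,"z": 0,"ax": 0,"ay": 0,"az": 0},
  {"gripper": 1,"x": 2,"y": 0,"z": 0,"ax": 0,"ay": 0,"az": 0},
  {"gripper": 1,"x": 2,"y": 0,"z": 0,"ax": 0,"ay": 0,"az": 0},
  {"gripper": 1,"x": 0,"y": 0,"z": 1.5,"ax": 0,"ay": 0,"az": 0},
  {"gripper": 1,"x": 0,"y": 0,"z": 1.5,"ax": 0,"ay": 0,"az": 0},
])

```text
clock: 3.72
position: [696.0, 97.0, 119.4]
ee_rot: [0.995, -0.098, 0.001, -0.0]
contact_force: [-0.5, 0.6, -0.7]
gripper_width: 0.0
grasp_force: 0.0
```

```bash
python3 -c "
from h import *
rel('a')
im,d,M=snap('scene'); w=cloud(d,M); cv2.imwrite('pics/c4.png',cv2.resize(im[80:270,220:440],None,fx=3,fy=3)[...,::-1]); rel('a')"
```

```text
t 3.72 rel a [38.1  0.4 45.4] toolx [ 0.981 -0.195  0.002] toolz [ 0.003  0.001 -1.   ] F [-0.5  0.6 -0.7] w 0.037585845362668506
t 3.77 rel a [35.  -0.5 40.8] toolx [ 0.981 -0.195 -0.005] toolz [-0.006 -0.    -1.   ] F [-1.6 -1.4 -3.3] w 0.20847830789095292
```

View pics/c4.png

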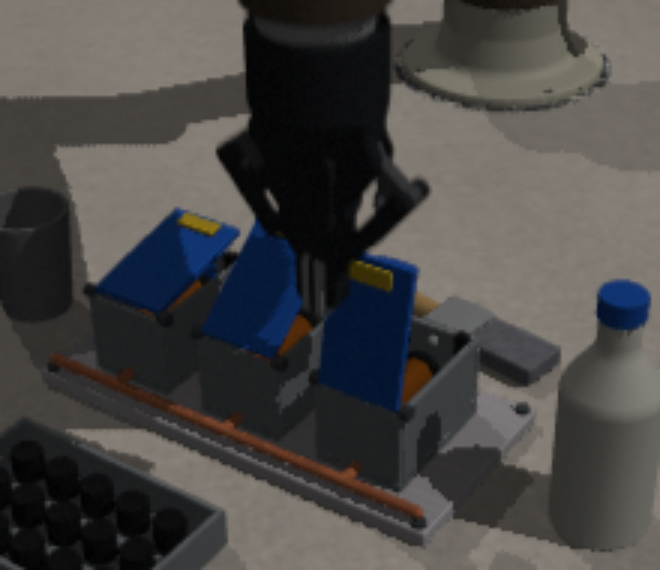

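The fingertip is at crop (320,312), at the left edge of cover A. I'll take its position from depth.

```bash
python3 -c "
from h import *
rel('a')
im,d,M=snap('scene'); w=cloud(d,M); T=np.linalg.inv(np.array(M['cam_to_world']))
p=arm.read_state()['position']
for z in (p[2],p[2]+20,p[2]+39):
    q=T[:3,:3]@np.array([p[0],p[1],z])+T[:3,3]; print(z,(M['fx']*q[0]/q[2]+M['cx']).round(1),(M['fy']*q[1]/q[2]+M['cy']).round(1))
for v in range(158,192,4): print(v,[(u,w[v,u].round().tolist()) for u in range(314,352,5)])
im,d,M=snap('side'); w=cloud(d,M)
for v in range(122,170,5): print(v,[(u,w[v,u].round().tolist()) for u in range(324,360,5)])
"
```

```text
t 3.77 rel a [35.  -0.5 40.8] toolx [ 0.981 -0.195 -0.005] toolz [-0.006 -0.    -1.   ] F [-1.6 -1.4 -3.3] w 0.20847830789095292
115.78016263580845 328.7 201.5
135.78016263580844 328.5 192.2
154.78016263580844 328.3 183.2
158 [(314, [698.0, 74.0, 204.0]), (319, [702.0, 85.0, 208.0]), (324, [692.0, 90.0, 204.0]), (329, [711.0, 107.0, 218.0]), (334, [687.0, 106.0, 205.0]), (339, [692.0, 117.0, 210.0]), (344, [713.0, 134.0, 225.0]), (349, [715.0, 143.0, 228.0])]
162 [(314, [589.0, 23.0, 123.0]), (319, [702.0, 85.0, 201.0]), (324, [699.0, 93.0, 201.0]), (329, [707.0, 105.0, 208.0]), (334, [704.0, 113.0, 208.0]), (339, [711.0, 124.0, 214.0]), (344, [714.0, 134.0, 218.0]), (349, [372.0, 15.0, -3.0])]
166 [(314, [595.0, 25.0, 118.0]), (319, [702.0, 85.0, 193.0]), (324, [701.0, 93.0, 194.0]), (329, [706.0, 104.0, 199.0]), (334, [709.0, 115.0, 203.0]), (339, [711.0, 124.0, 207.0]), (344, [647.0, 108.0, 166.0]), (349, [625.0, 110.0, 154.0])]
170 [(314, [604.0, 29.0, 114.0]), (319, [698.0, 83.0, 182.0]), (324, [702.0, 94.0, 187.0]), (329, [699.0, 102.0, 187.0]), (334, [691.0, 107.0, 184.0]), (3
[... 2931 characters left out ...]
]
157 [(324, [707.0, 310.0, -0.0]), (329, [718.0, 300.0, 3.0]), (334, [643.0, 77.0, 153.0]), (339, [744.0, 295.0, 1.0]), (344, [757.0, 291.0, 1.0]), (349, [771.0, 290.0, -1.0]), (354, [782.0, 282.0, 1.0]), (359, [796.0, 281.0, -1.0])]
162 [(324, [699.0, 287.0, -0.0]), (329, [711.0, 282.0, -0.0]), (334, [643.0, 77.0, 141.0]), (339, [736.0, 274.0, 0.0]), (344, [748.0, 269.0, 0.0]), (349, [761.0, 265.0, 0.0]), (354, [773.0, 260.0, 1.0]), (359, [785.0, 256.0, 0.0])]
167 [(324, [690.0, 262.0, 2.0]), (329, [704.0, 262.0, -2.0]), (334, [645.0, 79.0, 127.0]), (339, [728.0, 253.0, -1.0]), (344, [740.0, 248.0, -0.0]), (349, [751.0, 242.0, 1.0]), (354, [763.0, 237.0, 1.0]), (359, [777.0, 236.0, -1.0])]
```

>>> send_rows([
  {"gripper": 1,"x": -1,"y": 0,"z": -0.3,"ax": 0,"ay": 0,"az": 0},
  {"gripper": 1,"x": -1,"y": 0,"z": 0,"ax": 0,"ay": 0,"az": 0},
  {"gripper": 1,"x": -0.6,"y": 0,"z": 0,"ax": 0,"ay": 0,"az": 0},
  {"gripper": 1,"x": -0.4,"y": 0,"z": 0,"ax": 0,"ay": 0,"az": 0},
  {"gripper": 1,"x": -0.4,"y": 0,"z": 0,"ax": 0,"ay": 0,"az": 0},
])

```text
clock: 4.28
position: [660.6, 104.2, 123.6]
ee_rot: [0.995, -0.097, 0.001, -0.0]
contact_force: [0.4, 0.6, 0.0]
gripper_width: 0.4
grasp_force: 0.0
```

```bash
python3 -c "
from h import *
rel('a')"
```

```text
t 4.28 rel a [ 2.   0.6 49.6] toolx [ 0.981 -0.193  0.002] toolz [ 0.002  0.001 -1.   ] F [0.4 0.6 0. ] w 0.36828348911557146
```

>>> send_rows([
  {"gripper": 1,"x": -0.3,"y": 0,"z": 0.1,"ax": 0,"ay": 0,"az": 0},
  {"gripper": 1,"x": -0.3,"y": 0,"z": 0.1,"ax": 0,"ay": 0,"az": 0},
  {"gripper": 1,"x": -0.3,"y": 0,"z": 0.1,"ax": 0,"ay": 0,"az": 0},
  {"gripper": 1,"x": -0.3,"y": 0,"z": 0.1,"ax": 0,"ay": 0,"az": 0},
])

```text
clock: 4.62
position: [650.4, 106.4, 120.0]
ee_rot: [0.995, -0.097, 0.002, -0.0]
contact_force: [0.3, -0.9, 2.1]
gripper_width: -0.1
grasp_force: 1.0
```

```bash
python3 -c "
from h import *
rel('a')"
```

```text
t 4.62 rel a [-8.5  0.8 46. ] toolx [ 0.981 -0.193  0.004] toolz [ 0.004  0.001 -1.   ] F [ 0.3 -0.9  2.1] w -0.0975256095252942
```

>>> send_rows([
  {"gripper": 1,"x": -0.4,"y": 0,"z": 0.15,"ax": 0,"ay": 0,"az": 0},
  {"gripper": 1,"x": -0.4,"y": 0,"z": 0.15,"ax": 0,"ay": 0,"az": 0},
  {"gripper": 1,"x": -0.4,"y": 0,"z": 0.15,"ax": 0,"ay": 0,"az": 0},
  {"gripper": 1,"x": -0.4,"y": 0,"z": 0.2,"ax": 0,"ay": 0,"az": 0},
  {"gripper": 1,"x": -0.4,"y": 0,"z": 0.2,"ax": 0,"ay": 0,"az": 0},
])

```text
clock: 5.03
position: [629.0, 110.3, 109.5]
ee_rot: [0.995, -0.097, -0.0, -0.0]
contact_force: [1.3, 0.8, 2.2]
gripper_width: -0.4
grasp_force: 1.2
```

```bash
python3 -c "
from h import *
rel('a')"
```

```text
t 5.03 rel a [-30.2   0.5  35.5] toolx [ 0.981 -0.194 -0.   ] toolz [-0.  0. -1.] F [1.3 0.8 2.2] w -0.3560812184308862
```

>>> send_rows([
  {"gripper": 1,"x": -0.4,"y": 0,"z": 0.25,"ax": 0,"ay": 0,"az": 0},
  {"gripper": 1,"x": -0.4,"y": 0,"z": 0.3,"ax": 0,"ay": 0,"az": 0},
  {"gripper": 1,"x": -0.4,"y": 0,"z": 0.35,"ax": 0,"ay": 0,"az": 0},
  {"gripper": 1,"x": -0.4,"y": 0,"z": 0.4,"ax": 0,"ay": 0,"az": 0},
  {"gripper": 1,"x": -0.4,"y": 0,"z": 0.4,"ax": 0,"ay": 0,"az": 0},
])

```text
clock: 5.45
position: [609.2, 113.9, 92.5]
ee_rot: [0.995, -0.097, -0.0, 0.0]
contact_force: [0.3, -0.1, 4.2]
gripper_width: -0.4
grasp_force: 1.5
```

```bash
python3 -c "
from h import *
rel('a')"
```

```text
t 5.45 rel a [-50.3   0.2  18.5] toolx [ 0.981 -0.194 -0.   ] toolz [-0. -0. -1.] F [ 0.3 -0.1  4.2] w -0.3770329233798185
```

>>> send_rows([
  {"gripper": 1,"x": -0.5,"y": 0,"z": 0.3,"ax": 0,"ay": 0,"az": 0},
  {"gripper": 1,"x": -0.5,"y": 0,"z": 0.35,"ax": 0,"ay": 0,"az": 0},
  {"gripper": 1,"x": -0.4,"y": 0,"z": 0.35,"ax": 0,"ay": 0,"az": 0},
  {"gripper": 1,"x": -0.4,"y": 0,"z": 0.35,"ax": 0,"ay": 0,"az": 0},
  {"gripper": 1,"x": -0.3,"y": 0,"z": 0.35,"ax": 0,"ay": 0,"az": 0},
])

```text
clock: 5.87
position: [588.4, 117.9, 75.2]
ee_rot: [0.995, -0.097, -0.0, 0.0]
contact_force: [2.1, -0.3, 1.1]
gripper_width: 0.3
grasp_force: 0.9
```

```bash
python3 -c "
from h import *
rel('a')"
```

```text
t 5.87 rel a [-71.4   0.1   1.2] toolx [ 0.981 -0.194 -0.001] toolz [-0.001 -0.    -1.   ] F [ 2.1 -0.3  1.1] w 0.2801154532537609
```

>>> send_rows([
  {"gripper": 1,"x": -0.2,"y": 0,"z": 0.2,"ax": 0,"ay": 0,"az": 0},
  {"gripper": 1,"x": -0.2,"y": 0,"z": 0.2,"ax": 0,"ay": 0,"az": 0},
  {"gripper": 1,"x": -0.2,"y": 0,"z": 0.2,"ax": 0,"ay": 0,"az": 0},
  {"gripper": 1,"x": -0.2,"y": 0,"z": 0.2,"ax": 0,"ay": 0,"az": 0},
])

```text
clock: 6.2
position: [582.5, 119.7, 68.8]
ee_rot: [0.995, -0.097, 0.001, -0.0]
contact_force: [2.0, -0.6, 2.7]
gripper_width: -0.3
grasp_force: 1.3
```

>>> send_rows([
  {"gripper": 1,"x": 0,"y": 0,"z": 0.15,"ax": 0,"ay": 0,"az": 0},
  {"gripper": 1,"x": 0,"y": 0,"z": 0.15,"ax": 0,"ay": 0,"az": 0},
])

```text
clock: 6.37
position: [579.8, 119.4, 63.8]
ee_rot: [0.995, -0.098, -0.002, 0.0]
contact_force: [-1.5, -0.8, -0.4]
gripper_width: 0.1
grasp_force: 0.0
```

>>> send_rows([
  {"gripper": 1,"x": 0,"y": 0,"z": 0.15,"ax": 0,"ay": 0,"az": 0},
  {"gripper": 1,"x": 0,"y": 0,"z": 0.15,"ax": 0,"ay": 0,"az": 0},
])

```text
clock: 6.53
position: [580.2, 119.3, 60.9]
ee_rot: [0.995, -0.097, -0.001, 0.0]
contact_force: [-0.4, 0.3, 0.9]
gripper_width: 0.1
grasp_force: 0.5
```

>>> send_rows([
  {"gripper": 1,"x": 0,"y": 0,"z": 0.12,"ax": 0,"ay": 0,"az": 0},
  {"gripper": 1,"x": 0,"y": 0,"z": 0.12,"ax": 0,"ay": 0,"az": 0},
])

```text
clock: 6.7
position: [580.4, 119.3, 59.3]
ee_rot: [0.995, -0.097, -0.001, 0.001]
contact_force: [-5.3, 0.9, 6.6]
gripper_width: -0.1
grasp_force: 3.6
```

>>> send_rows([
  {"gripper": 1,"x": 0,"y": 0,"z": 0.12,"ax": 0,"ay": 0,"az": 0},
  {"gripper": 1,"x": 0,"y": 0,"z": 0.12,"ax": 0,"ay": 0,"az": 0},
])

```text
clock: 6.87
position: [580.2, 119.4, 58.1]
ee_rot: [0.995, -0.097, -0.001, 0.001]
contact_force: [-6.9, 2.0, 9.9]
gripper_width: -0.1
grasp_force: 4.9
```

>>> send_rows([
  {"gripper": 1,"x": 0,"y": 0,"z": 0.12,"ax": 0,"ay": 0,"az": 0},
  {"gripper": 1,"x": 0,"y": 0,"z": 0.12,"ax": 0,"ay": 0,"az": 0},
])

```text
clock: 7.03
position: [580.4, 119.5, 55.3]
ee_rot: [0.995, -0.097, -0.001, 0.0]
contact_force: [-2.6, 0.8, 3.6]
gripper_width: 0.1
grasp_force: 2.0
```

First click felt (about 10 N, then it dropped).

>>> send_rows([
  {"gripper": 1,"x": 0,"y": 0,"z": 0.12,"ax": 0,"ay": 0,"az": 0},
  {"gripper": 1,"x": 0,"y": 0,"z": 0.12,"ax": 0,"ay": 0,"az": 0},
])

```text
clock: 7.2
position: [581.5, 119.7, 52.1]
ee_rot: [0.995, -0.097, 0.0, -0.0]
contact_force: [0.7, 0.1, -0.7]
gripper_width: -0.1
grasp_force: 0.0
```

>>> send_rows([
  {"gripper": 1,"x": 0,"y": 0,"z": 0.12,"ax": 0,"ay": 0,"az": 0},
  {"gripper": 1,"x": 0,"y": 0,"z": 0.12,"ax": 0,"ay": 0,"az": 0},
])

```text
clock: 7.37
position: [581.4, 119.5, 49.3]
ee_rot: [0.995, -0.097, 0.0, 0.0]
contact_force: [-0.2, -0.9, -0.1]
gripper_width: -0.4
grasp_force: 0.0
```

>>> send_rows([
  {"gripper": 1,"x": 0,"y": 0,"z": 0.12,"ax": 0,"ay": 0,"az": 0},
  {"gripper": 1,"x": 0,"y": 0,"z": 0.12,"ax": 0,"ay": 0,"az": 0},
])

```text
clock: 7.53
position: [581.4, 119.5, 47.4]
ee_rot: [0.995, -0.097, -0.0, 0.0]
contact_force: [-1.8, 1.3, 7.3]
gripper_width: 0.1
grasp_force: 3.8
```

>>> send_rows([
  {"gripper": 1,"x": 0,"y": 0,"z": 0.12,"ax": 0,"ay": 0,"az": 0},
  {"gripper": 1,"x": 0,"y": 0,"z": 0.12,"ax": 0,"ay": 0,"az": 0},
])

```text
clock: 7.7
position: [581.4, 119.5, 47.1]
ee_rot: [0.995, -0.097, 0.0, 0.0]
contact_force: [-6.5, 0.9, 17.3]
gripper_width: 0.2
grasp_force: 8.5
```

>>> send_rows([
  {"gripper": 1,"x": 0,"y": 0,"z": 0.12,"ax": 0,"ay": 0,"az": 0},
  {"gripper": 1,"x": 0,"y": 0,"z": 0,"ax": 0,"ay": 0,"az": 0},
])

```text
clock: 7.87
position: [581.5, 119.5, 47.1]
ee_rot: [0.995, -0.097, 0.001, 0.0]
contact_force: [-7.7, 0.3, 16.5]
gripper_width: -0.2
grasp_force: 8.2
```

>>> send_rows([
  {"gripper": 1,"x": 0,"y": 0,"z": -1,"ax": 0,"ay": 0,"az": 0},
  {"gripper": 1,"x": 0,"y": 0,"z": -4,"ax": 0,"ay": 0,"az": 0},
  {"gripper": 1,"x": 0,"y": 0,"z": -4,"ax": 0,"ay": 0,"az": 0},
  {"gripper": 1,"x": 0,"y": 0,"z": -2,"ax": 0,"ay": 0,"az": 0},
  {"gripper": 1,"x": 0,"y": 0,"z": 0,"ax": 0,"ay": 0,"az": 0},
])

```text
clock: 8.28
position: [585.0, 120.7, 160.2]
ee_rot: [0.995, -0.097, 0.006, -0.003]
contact_force: [-0.3, 0.4, -0.5]
gripper_width: 0.1
grasp_force: 0.0
```

```bash
cat >> h.py <<'E'
def pads(n,roi):
    im,d,M=snap(n); w=cloud(d,M); H,S,V=cv2.split(cv2.cvtColor(im,cv2.COLOR_RGB2HSV))
    for name,c in[("pad",(H>20)&(H<34)&(S>150)&(V>80)),("blue",(H>105)&(H<125)&(S>150)&(V>50))]:
        m=np.zeros(H.shape,bool); m[roi[0]:roi[1],roi[2]:roi[3]]=1
        k,l,st,ce=cv2.connectedComponentsWithStats((c&m).astype(np.uint8))
        for i in range(1,k):
            p=w[l==i]; p=p[~np.isnan(p[:,0])]
            if len(p)<20: continue
            q=np.median(p,0); vt=np.linalg.svd(p[np.linalg.norm(p-q,axis=1)<60]-q,full_matrices=False)[2]
            nn=vt[2]*np.sign(vt[2][2]); print(n,name,ce[i].round(),len(p),q.round(1),"angle",round(float(np.arctan2(nn@X,nn[2])),3))
    return im
E
python3 - <<'E'
from h import *
rel("a")
im=pads("scene",(130,240,240,400)); pads("side",(120,270,290,365))
cv2.imwrite('pics/c5.png',cv2.resize(im[100:270,220:440],None,fx=3,fy=3)[...,::-1])
E
```

```text
t 8.28 rel a [-75.3   2.2  86.2] toolx [ 0.981 -0.193  0.011] toolz [ 0.012  0.004 -1.   ] F [-0.3  0.4 -0.5] w 0.09438009803629836
scene pad [363. 185.] 53 [579.3 121.6  85.4] angle -0.132
scene blue [274. 167.] 709 [585.5 -71.2  86.9] angle 0.188
scene blue [308. 176.] 1047 [614.6  19.1 103. ] angle 0.675
scene blue [352. 198.] 849 [621.8 114.8  80.8] angle 0.036
side pad [298. 179.] 41 [577.3 119.7  86.1] angle 0.01
side pad [314. 186.] 42 [580.9  20.4 134.7] angle 0.61
side pad [309. 233.] 76 [542.3 -68.1  98.5] angle 0.235
side blue [321. 189.] 1192 [609.7  37.1  87.6] angle 0.53
side blue [329. 236.] 1013 [576.5 -76.3  88.2] angle 0.158
```

View pics/c5.png

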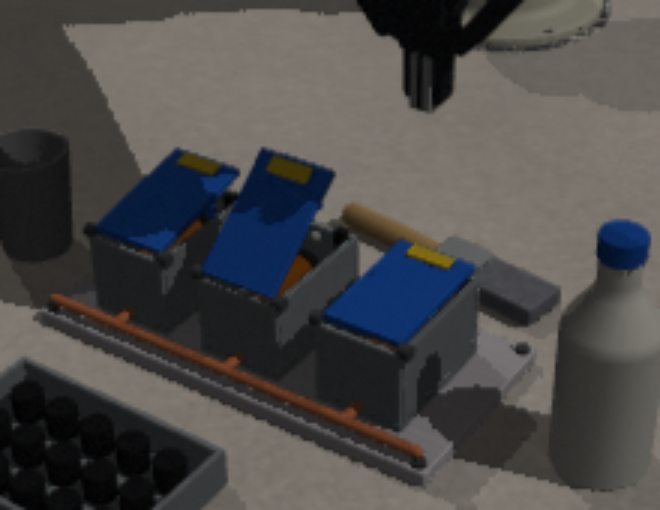

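Cover A is home at about 0.03 rad, with its pad at z≈85.5; B is still at 0.67 and C at 0.19. B is next.

>>> send_rows([
  {"gripper": 1,"x": 0.8,"y": 3.2,"z": 0,"ax": 0,"ay": 0,"az": 0},
  {"gripper": 1,"x": 0.8,"y": 3.2,"z": 0,"ax": 0,"ay": 0,"az": 0},
  {"gripper": 1,"x": 0.7,"y": 3.2,"z": 0,"ax": 0,"ay": 0,"az": 0},
  {"gripper": 1,"x": 0,"y": 0,"z": 2.5,"ax": 0,"ay": 0,"az": 0},
  {"gripper": 1,"x": 0,"y": 0,"z": 2.3,"ax": 0,"ay": 0,"az": 0},
])

```text
clock: 8.8
position: [584.9, 19.0, 104.4]
ee_rot: [0.995, -0.099, -0.0, -0.0]
contact_force: [-0.9, -0.2, -0.5]
gripper_width: -0.0
grasp_force: 0.0
```

>>> send_rows([
  {"gripper": 1,"x": 0,"y": 0,"z": 0,"ax": 0,"ay": 0,"az": 0},
])

```text
clock: 8.88
position: [580.5, 19.3, 99.3]
ee_rot: [0.995, -0.099, -0.006, 0.002]
contact_force: [-1.0, -0.5, -1.5]
gripper_width: -0.0
grasp_force: 0.0
```

```bash
python3 -c "
from h import *
rel('b')"
```

```text
t 8.88 rel b [-60.   -3.4  25.3] toolx [ 0.98  -0.197 -0.012] toolz [-0.013 -0.002 -1.   ] F [-1.  -0.5 -1.5] w -0.001176500503359978
```

>>> send_rows([
  {"gripper": 1,"x": 0.5,"y": -0.3,"z": 0.2,"ax": 0,"ay": 0,"az": 0},
  {"gripper": 1,"x": -0.2,"y": 0,"z": 0.3,"ax": 0,"ay": 0,"az": 0},
  {"gripper": 1,"x": -0.2,"y": 0,"z": 0.3,"ax": 0,"ay": 0,"az": 0},
])

```text
clock: 9.13
position: [587.9, 24.4, 98.4]
ee_rot: [0.995, -0.097, 0.001, -0.0]
contact_force: [0.3, -0.3, 0.3]
gripper_width: -0.1
grasp_force: 0.0
```

```bash
python3 -c "
from h import *
rel('b')"
```

```text
t 9.13 rel b [-53.7   3.   24.4] toolx [ 0.981 -0.193  0.002] toolz [ 0.002  0.    -1.   ] F [ 0.3 -0.3  0.3] w -0.07368508975301191
```

>>> send_rows([
  {"gripper": 1,"x": -0.1,"y": 0.2,"z": 0.3,"ax": 0,"ay": 0,"az": 0},
  {"gripper": 1,"x": -0.1,"y": 0.1,"z": 0.3,"ax": 0,"ay": 0,"az": 0},
  {"gripper": 1,"x": -0.2,"y": 0,"z": 0.3,"ax": 0,"ay": 0,"az": 0},
  {"gripper": 1,"x": -0.2,"y": 0,"z": 0.3,"ax": 0,"ay": 0,"az": 0},
])

```text
clock: 9.47
position: [580.6, 22.1, 86.4]
ee_rot: [0.995, -0.097, 0.001, -0.0]
contact_force: [-0.5, 0.5, 2.2]
gripper_width: -0.2
grasp_force: 1.0
```

```bash
python3 -c "
from h import *
rel('b')"
```

```text
t 9.47 rel b [-60.4  -0.6  12.4] toolx [ 0.981 -0.194  0.001] toolz [ 0.002  0.    -1.   ] F [-0.5  0.5  2.2] w -0.22725547758079528
```

>>> send_rows([
  {"gripper": 1,"x": -0.3,"y": 0,"z": 0.3,"ax": 0,"ay": 0,"az": 0},
  {"gripper": 1,"x": -0.3,"y": 0,"z": 0.3,"ax": 0,"ay": 0,"az": 0},
  {"gripper": 1,"x": -0.3,"y": 0,"z": 0.3,"ax": 0,"ay": 0,"az": 0},
  {"gripper": 1,"x": -0.2,"y": 0,"z": 0.3,"ax": 0,"ay": 0,"az": 0},
  {"gripper": 1,"x": -0.2,"y": 0,"z": 0.2,"ax": 0,"ay": 0,"az": 0},
])

```text
clock: 9.88
position: [569.2, 24.3, 72.7]
ee_rot: [0.995, -0.097, 0.002, 0.0]
contact_force: [4.6, -3.1, 5.0]
gripper_width: -0.2
grasp_force: 2.9
```

>>> send_rows([
  {"gripper": 1,"x": -0.2,"y": 0,"z": 0.15,"ax": 0,"ay": 0,"az": 0},
  {"gripper": 1,"x": -0.2,"y": 0,"z": 0.15,"ax": 0,"ay": 0,"az": 0},
])

```text
clock: 10.05
position: [563.5, 25.3, 68.9]
ee_rot: [0.995, -0.097, 0.0, -0.0]
contact_force: [0.7, -0.4, 0.8]
gripper_width: -0.1
grasp_force: 0.4
```

```bash
python3 -c "
from h import *
rel('b')"
```

```text
t 10.05 rel b [-77.8  -0.8  -5.1] toolx [ 0.981 -0.194 -0.   ] toolz [ 0.  0. -1.] F [ 0.7 -0.4  0.8] w -0.0634959570922026
```

>>> send_rows([
  {"gripper": 1,"x": 0,"y": 0,"z": 0.15,"ax": 0,"ay": 0,"az": 0},
  {"gripper": 1,"x": 0,"y": 0,"z": 0.15,"ax": 0,"ay": 0,"az": 0},
])

```text
clock: 10.22
position: [561.5, 25.0, 64.5]
ee_rot: [0.995, -0.098, -0.002, 0.0]
contact_force: [0.0, -0.4, -0.4]
gripper_width: 0.3
grasp_force: 0.0
```

>>> send_rows([
  {"gripper": 1,"x": 0,"y": 0,"z": 0.12,"ax": 0,"ay": 0,"az": 0},
  {"gripper": 1,"x": 0,"y": 0,"z": 0.12,"ax": 0,"ay": 0,"az": 0},
])

```text
clock: 10.38
position: [562.5, 25.0, 62.6]
ee_rot: [0.995, -0.097, -0.001, 0.0]
contact_force: [-1.1, -1.1, 1.5]
gripper_width: -0.2
grasp_force: 0.3
```

>>> send_rows([
  {"gripper": 1,"x": 0,"y": 0,"z": 0.12,"ax": 0,"ay": 0,"az": 0},
  {"gripper": 1,"x": 0,"y": 0,"z": 0.12,"ax": 0,"ay": 0,"az": 0},
])

```text
clock: 10.55
position: [562.7, 25.0, 61.1]
ee_rot: [0.995, -0.097, -0.001, 0.0]
contact_force: [-3.6, 1.4, 8.8]
gripper_width: 0.0
grasp_force: 4.1
```

>>> send_rows([
  {"gripper": 1,"x": 0,"y": 0,"z": 0.12,"ax": 0,"ay": 0,"az": 0},
  {"gripper": 1,"x": 0,"y": 0,"z": 0.12,"ax": 0,"ay": 0,"az": 0},
])

```text
clock: 10.72
position: [562.4, 25.0, 59.7]
ee_rot: [0.995, -0.097, -0.001, 0.0]
contact_force: [-6.1, 1.6, 9.7]
gripper_width: 0.4
grasp_force: 5.0
```

>>> send_rows([
  {"gripper": 1,"x": 0,"y": 0,"z": 0.12,"ax": 0,"ay": 0,"az": 0},
  {"gripper": 1,"x": 0,"y": 0,"z": 0.12,"ax": 0,"ay": 0,"az": 0},
])

```text
clock: 10.88
position: [562.8, 25.1, 56.8]
ee_rot: [0.995, -0.097, -0.001, 0.0]
contact_force: [-1.2, -0.3, 3.0]
gripper_width: -0.1
grasp_force: 1.4
```

>>> send_rows([
  {"gripper": 1,"x": 0,"y": 0,"z": 0.12,"ax": 0,"ay": 0,"az": 0},
  {"gripper": 1,"x": 0,"y": 0,"z": 0.12,"ax": 0,"ay": 0,"az": 0},
])

```text
clock: 11.05
position: [563.9, 25.2, 53.7]
ee_rot: [0.995, -0.097, 0.0, -0.0]
contact_force: [-0.1, 0.4, 0.5]
gripper_width: 0.1
grasp_force: 0.0
```

>>> send_rows([
  {"gripper": 1,"x": 0,"y": 0,"z": 0.12,"ax": 0,"ay": 0,"az": 0},
  {"gripper": 1,"x": 0,"y": 0,"z": 0.12,"ax": 0,"ay": 0,"az": 0},
])

```text
clock: 11.22
position: [563.8, 25.2, 51.0]
ee_rot: [0.995, -0.097, -0.0, 0.0]
contact_force: [0.3, 0.2, 0.7]
gripper_width: -0.0
grasp_force: 0.0
```

>>> send_rows([
  {"gripper": 1,"x": 0,"y": 0,"z": 0.12,"ax": 0,"ay": 0,"az": 0},
  {"gripper": 1,"x": 0,"y": 0,"z": 0.12,"ax": 0,"ay": 0,"az": 0},
])

```text
clock: 11.38
position: [563.8, 25.1, 49.1]
ee_rot: [0.995, -0.097, -0.0, 0.0]
contact_force: [-1.8, 0.6, 8.3]
gripper_width: 0.0
grasp_force: 4.1
```

>>> send_rows([
  {"gripper": 1,"x": 0,"y": 0,"z": 0.12,"ax": 0,"ay": 0,"az": 0},
  {"gripper": 1,"x": 0,"y": 0,"z": 0.06,"ax": 0,"ay": 0,"az": 0},
])

```text
clock: 11.55
position: [563.8, 25.1, 48.9]
ee_rot: [0.995, -0.097, 0.0, 0.0]
contact_force: [-4.2, 0.0, 13.5]
gripper_width: -0.0
grasp_force: 6.6
```

>>> send_rows([
  {"gripper": 1,"x": 0,"y": 0,"z": 0.12,"ax": 0,"ay": 0,"az": 0},
  {"gripper": 1,"x": 0,"y": 0,"z": 0,"ax": 0,"ay": 0,"az": 0},
])

```text
clock: 11.72
position: [563.8, 25.1, 48.8]
ee_rot: [0.995, -0.097, 0.0, 0.0]
contact_force: [-6.5, 1.7, 16.3]
gripper_width: 0.0
grasp_force: 7.7
```

>>> send_rows([
  {"gripper": 1,"x": 0,"y": 0,"z": -1,"ax": 0,"ay": 0,"az": 0},
  {"gripper": 1,"x": 0,"y": 0,"z": -4,"ax": 0,"ay": 0,"az": 0},
  {"gripper": 1,"x": 0,"y": 3.1,"z": 0,"ax": 0,"ay": 0,"az": 0},
  {"gripper": 1,"x": 0,"y": 3.2,"z": 0,"ax": 0,"ay": 0,"az": 0},
  {"gripper": 1,"x": 0,"y": 3.1,"z": 0,"ax": 0,"ay": 0,"az": 0},
])

```text
clock: 12.13
position: [545.7, -67.5, 96.8]
ee_rot: [0.995, -0.097, 0.001, -0.0]
contact_force: [-0.2, -0.1, -0.4]
gripper_width: 0.0
grasp_force: 0.0
```

>>> send_rows([
  {"gripper": 1,"x": 0,"y": 0,"z": 1,"ax": 0,"ay": 0,"az": 0},
  {"gripper": 1,"x": 0,"y": 0,"z": 0.5,"ax": 0,"ay": 0,"az": 0},
  {"gripper": 1,"x": 0,"y": 0,"z": 0,"ax": 0,"ay": 0,"az": 0},
])

```text
clock: 12.38
position: [544.5, -67.1, 79.6]
ee_rot: [0.995, -0.098, -0.001, 0.0]
contact_force: [-0.2, 0.5, 0.6]
gripper_width: -0.3
grasp_force: 0.0
```

```bash
python3 -c "
from h import *
rel('c')"
```

```text
t 12.38 rel c [-78.9  -0.4   5.6] toolx [ 0.981 -0.195 -0.003] toolz [-0.003 -0.    -1.   ] F [-0.2  0.5  0.6] w -0.2943662466978162
```

>>> send_rows([
  {"gripper": 1,"x": 0,"y": 0,"z": 0.7,"ax": 0,"ay": 0,"az": 0},
  {"gripper": 1,"x": 0,"y": 0,"z": 0.6,"ax": 0,"ay": 0,"az": 0},
  {"gripper": 1,"x": 0,"y": 0,"z": 0,"ax": 0,"ay": 0,"az": 0},
])

```text
clock: 12.63
position: [544.7, -66.3, 66.4]
ee_rot: [0.995, -0.097, -0.001, 0.0]
contact_force: [-0.1, -0.2, -0.9]
gripper_width: -0.3
grasp_force: 0.0
```

>>> send_rows([
  {"gripper": 1,"x": 0,"y": 0,"z": 0.12,"ax": 0,"ay": 0,"az": 0},
  {"gripper": 1,"x": 0,"y": 0,"z": 0.12,"ax": 0,"ay": 0,"az": 0},
])

```text
clock: 12.8
position: [545.8, -66.6, 65.6]
ee_rot: [0.995, -0.097, 0.0, 0.0]
contact_force: [-0.3, 0.4, -0.3]
gripper_width: -0.2
grasp_force: 0.0
```

>>> send_rows([
  {"gripper": 1,"x": 0,"y": 0,"z": 0.12,"ax": 0,"ay": 0,"az": 0},
  {"gripper": 1,"x": 0,"y": 0,"z": 0.12,"ax": 0,"ay": 0,"az": 0},
])

```text
clock: 12.97
position: [545.7, -66.9, 63.3]
ee_rot: [0.995, -0.097, 0.0, -0.0]
contact_force: [0.2, -0.3, -0.0]
gripper_width: -0.0
grasp_force: 0.0
```

>>> send_rows([
  {"gripper": 1,"x": 0,"y": 0,"z": 0.12,"ax": 0,"ay": 0,"az": 0},
  {"gripper": 1,"x": 0,"y": 0,"z": 0.12,"ax": 0,"ay": 0,"az": 0},
])

```text
clock: 13.13
position: [545.5, -67.0, 60.8]
ee_rot: [0.995, -0.097, 0.0, -0.0]
contact_force: [0.4, 0.9, -0.1]
gripper_width: 0.4
grasp_force: 0.3
```

>>> send_rows([
  {"gripper": 1,"x": 0,"y": 0,"z": 0.12,"ax": 0,"ay": 0,"az": 0},
  {"gripper": 1,"x": 0,"y": 0,"z": 0.12,"ax": 0,"ay": 0,"az": 0},
])

```text
clock: 13.3
position: [545.3, -67.1, 58.9]
ee_rot: [0.995, -0.097, -0.0, 0.0]
contact_force: [-2.4, 1.5, 8.3]
gripper_width: -0.1
grasp_force: 3.6
```

>>> send_rows([
  {"gripper": 1,"x": 0,"y": 0,"z": 0.12,"ax": 0,"ay": 0,"az": 0},
  {"gripper": 1,"x": 0,"y": 0,"z": 0.12,"ax": 0,"ay": 0,"az": 0},
])

```text
clock: 13.47
position: [545.0, -67.1, 57.2]
ee_rot: [0.995, -0.097, -0.0, 0.0]
contact_force: [-3.7, 1.8, 7.7]
gripper_width: 0.3
grasp_force: 3.7
```

>>> send_rows([
  {"gripper": 1,"x": 0,"y": 0,"z": 0.12,"ax": 0,"ay": 0,"az": 0},
  {"gripper": 1,"x": 0,"y": 0,"z": 0.12,"ax": 0,"ay": 0,"az": 0},
])

```text
clock: 13.63
position: [545.2, -67.1, 54.3]
ee_rot: [0.995, -0.097, -0.0, 0.0]
contact_force: [-1.7, 0.4, 3.0]
gripper_width: -0.0
grasp_force: 1.3
```

>>> send_rows([
  {"gripper": 1,"x": 0,"y": 0,"z": 0.12,"ax": 0,"ay": 0,"az": 0},
  {"gripper": 1,"x": 0,"y": 0,"z": 0.12,"ax": 0,"ay": 0,"az": 0},
])

```text
clock: 13.8
position: [545.7, -67.0, 51.0]
ee_rot: [0.995, -0.097, 0.0, -0.0]
contact_force: [-1.0, 0.1, 0.4]
gripper_width: -0.0
grasp_force: 0.0
```

>>> send_rows([
  {"gripper": 1,"x": 0,"y": 0,"z": 0.12,"ax": 0,"ay": 0,"az": 0},
  {"gripper": 1,"x": 0,"y": 0,"z": 0.12,"ax": 0,"ay": 0,"az": 0},
])

```text
clock: 13.97
position: [545.5, -67.1, 48.4]
ee_rot: [0.995, -0.097, -0.0, 0.0]
contact_force: [-1.0, -0.4, -0.8]
gripper_width: 0.3
grasp_force: 0.0
```

>>> send_rows([
  {"gripper": 1,"x": 0,"y": 0,"z": 0.1,"ax": 0,"ay": 0,"az": 0},
  {"gripper": 1,"x": 0,"y": 0,"z": 0.1,"ax": 0,"ay": 0,"az": 0},
])

```text
clock: 14.13
position: [545.5, -67.1, 47.1]
ee_rot: [0.995, -0.097, -0.0, 0.0]
contact_force: [-1.6, 1.7, 7.3]
gripper_width: 0.4
grasp_force: 4.1
```

>>> send_rows([
  {"gripper": 1,"x": 0,"y": 0,"z": 0.12,"ax": 0,"ay": 0,"az": 0},
  {"gripper": 1,"x": 0,"y": 0,"z": 0.12,"ax": 0,"ay": 0,"az": 0},
])

```text
clock: 14.3
position: [545.5, -67.2, 46.7]
ee_rot: [0.995, -0.097, -0.0, 0.0]
contact_force: [-7.8, 2.6, 20.5]
gripper_width: -0.2
grasp_force: 10.4
```

>>> send_rows([
  {"gripper": 1,"x": 0,"y": 0,"z": -1,"ax": 0,"ay": 0,"az": 0},
  {"gripper": 1,"x": 0,"y": 0,"z": -4,"ax": 0,"ay": 0,"az": 0},
  {"gripper": 1,"x": 0,"y": 0,"z": -4,"ax": 0,"ay": 0,"az": 0},
  {"gripper": 1,"x": 0,"y": 0,"z": -4,"ax": 0,"ay": 0,"az": 0},
  {"gripper": 1,"x": 0,"y": 0,"z": 0,"ax": 0,"ay": 0,"az": 0},
])

```text
clock: 14.72
position: [551.1, -67.3, 183.7]
ee_rot: [0.995, -0.096, 0.009, -0.001]
contact_force: [1.4, -0.1, -0.2]
gripper_width: 0.2
grasp_force: 0.0
```

Run:
```python
from h import *
rel("c")
im=pads("scene",(130,240,240,400)); pads("side",(120,270,290,365))
cv2.imwrite('pics/c6.png',cv2.resize(im[100:290,200:460],None,fx=3,fy=3)[...,::-1])
```

```text
t 14.72 rel c [-72.4   0.7 109.7] toolx [ 0.981 -0.192  0.018] toolz [ 0.018 -0.    -1.   ] F [ 1.4 -0.1 -0.2] w 0.22761087301016453
scene pad [287. 159.] 39 [541.1 -63.1  85.5] angle -0.144
scene pad [324. 171.] 47 [560.7  30.5  87.3] angle -0.061
scene pad [363. 185.] 53 [578.6 121.5  85.8] angle -0.04
scene blue [275. 170.] 656 [584.9 -69.7  80.7] angle 0.035
scene blue [312. 183.] 772 [603.2  22.8  81.6] angle 0.049
scene blue [352. 198.] 842 [622.3 115.3  80.8] angle 0.039
side pad [298. 179.] 41 [577.7 118.8  86.1] angle 0.013
side pad [302. 205.] 54 [559.1  26.1  87.5] angle 0.075
side pad [308. 239.] 69 [539.5 -66.5  86.2] angle 0.049
side blue [317. 181.] 533 [619.6 101.9  81.2] angle 0.027
side blue [322. 207.] 825 [596.2  14.8  82.2] angle 0.049
side blue [329. 239.] 1058 [577.7 -77.5  81.4] angle 0.032
```

View pics/c6.png

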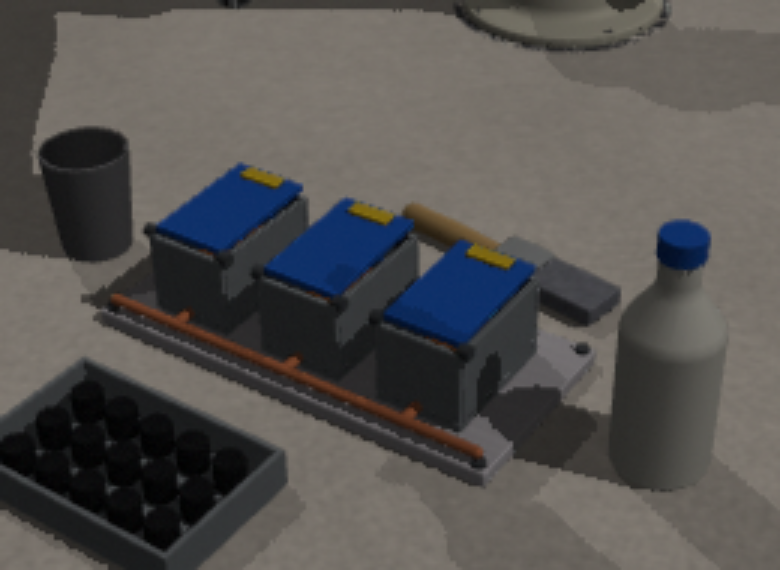

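All three covers lie flat (0.03–0.05 rad, well below half caught). The bottle, beaker and brush haven't moved, and the arm is clear.

```bash
python3 -c "
from h import *
print(arm.job_done())"
```

```text
the job is handed in; nothing more can be done
None
```

All three covers are clicked home on their stops and stay shut by themselves at about 0.03–0.05 rad; the most force read while pressing was about 22 N, the wash bottle, beaker and brush were left untouched, and the job was handed in at about 15 s.

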